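Find the clear well and press its filter disc home

TASK

Take the tamping rod from its stand and push it down the wells of the aluminium block, each time firmly until it bottoms, to find the one well that is clear to its full depth: only there does the dark ring line on the rod sink level with the top of the block. Leave the rod standing in that well, with the filter disc under it pressed fully home. The discs slide stiffly but crack if forced, so push slowly and stop as soon as you feel the bottom, and do not disturb the beaker, bottle, jar and vial standing around.

Things in the scene. Friction and masses are not known exactly. Their poses are not given: they have to be found in the camera images.
- rod_grip (a point): Centre of the black handle of the loose tamping rod, half-way up the handle; z up along the rod. The rod stands upright in its stand at the start. It is 125 mm long, about 0.12 kg: a round steel shaft 13 mm across with a bevelled foot for the lowest 70 mm, then a round handle 24 mm across, 55 mm long, to the top. This point is 97.5 mm above the foot and 27.5 mm below the top.
- rod_mark (a point): Centre of the dark ring line around the shaft, 52 mm above the rod's foot, 45.5 mm below rod_grip.
- rod_tip (a point): Centre of the flat foot of the rod, on its axis; z up along the rod.
- stand_hole (a point): Mouth of the hole in the rod's stand, a fixed grey plastic block 70 x 70 mm, 45 tall; the hole is 15 mm wide and 38 deep, this point is at its centre, level with the stand's top.
- block: Fixed aluminium block, 56 mm (its x) by 136 mm (its y), 70 tall, with three alike blind wells in a row along its y, 40 mm apart, 15.5 mm wide, with a 3 mm bevel at the mouth. Origin: centre of its underside. Each well holds a white filter disc. More than 30 N between the rod and the block or a disc cracks the disc; 10 to 15 N is plenty to tell the bottom from the drag.
- well0 (a point): Centre of the mouth of the first well, level with the block's top, at block y = -40 mm. In every well the disc's top starts somewhere 8 to 16 mm below the mouth; the disc fits tightly, slides down under a steady push of about 6 N (a little more when pushed fast) and stays where it is left, until it stops hard.
- well1 (a point): Centre of the mouth of the middle well, level with the block's top; z up. In one of the three wells the disc stops with its top 52 mm below the mouth, the rod's ring line then being level with the block's top. In the two others a hidden metal slug lies below: the disc stops hard 11 or 22 mm higher and the ring line stands that far above the block. Which well is which changes.
- well2 (a point): Centre of the mouth of the third well, level with the block's top, at block y = +40 mm.
- beaker: glass beaker, 64 mm across, 85 mm tall; origin at the centre of its underside. To be left alone.
- flask: amber bottle, 52 mm across, 100 mm tall; origin at the centre of its underside. To be left alone.
- jar: white jar with a blue cap, 64 mm across, 85 mm tall; origin at the centre of its underside. To be left alone.
- vial: small capped glass vial, 28 mm across, 55 mm tall; origin at the centre of its underside. To be left alone.
- rod: The tamping rod itself; origin at the centre of its foot, z up along the rod.
Things that resemble listed ones, but are neither listed nor needed, are in the scene too. What is meant by the rod is not pink, and is the larger of those in its own colour. What is shaped like the block but pink is not meant.

How it is judged:
By the outcome, as a careful person would: the job done as asked, in the order asked, and still so for the second after the job is handed in, with the robot touching nothing.
It also fails if it takes over 69 s, if anything falls off the work surface, if the arm or the gripper's body presses on something with over 40 N, if the wrist force passes 120 N, or if a joint passes its speed limit or range.

ROBOT

A 6-joint arm with a two-finger parallel gripper is mounted at the origin on the work surface. World frame = base frame: x ahead of the robot, y to its left, z up, the work surface at z = 0. Lengths are in m, angles in rad, forces in N, time in s.
With the tool pointing down it reaches from about 0.325 to 0.775 m from the base axis. Payload 5.5 kg.
Tool frame: the origin (TCP) lies at the centre of the arm's flange, where the gripper is bolted on; the fingertips stand 173 mm ahead of it and the grasp point (between the pads) lies 155 mm ahead of it (robot.hold_point_z is the distance from the TCP to the grasp point, in m); x points along the fingers, y is the direction in which the jaws open and shut, and the axes are right-handed (so a half turn about x gives the same grasp; the last joint's range is limited). The gripper opens to 85 mm and grips with 20 to 120 N. Pads are 22 mm wide; open, the fingers measure 114 mm over their backs; the gripper's body (76 mm by 85 mm) begins 54 mm behind the grasp point. The pads swing forward as they close: fully open they stand 13 mm farther back than shut.
Start: joints at [1.139, 0.091, 1.231, -0, 1.82, -0.057], TCP at [0.22, 0.558, 0.405] pointing down, gripper open.
Joint ranges: [-2.87, 2.87], [-0.86, 2.18], [0.17, 2.46], [-1.51, 4.65], [0.06, 2.69], [-2.65, 2.65]. Speed limits (rad/s): [2.57, 2.57, 3.01, 3.14, 3.14, 3.14].

INTERFACE

Orientations are given as a 3x3 rotation matrix whose columns are the frame's x, y, z axes.
In Python, from cell import robot, vision gives the robot as it stands. The module is installed in compiled form; this text tells all that it offers.
- The arm moves only by the tool drive_tool, never from a script. Its argument "steps" is a list of rows, each a list of 2 entries, a list of its own where there are three numbers: the shift along the world's x, y, z in cm, then the turn, a rotation vector about the world's x, y, z in degrees. In form: [[[x, y, z], [rx, ry, rz]], ...]. A call has 1 to 10 rows; each row is the pose to reach, as a shift and turn from the pose commanded when the call began; what a row does not reach only later rows make up. A row lasts 1/12 s, in which the tool goes at most 41.7 mm and 7.16 degrees, less where a joint would pass 70% of its speed; a pose out of reach is approached as far as the arm can. A call with a gripper value outside its range is refused whole. "hand" is the closure in counts, from 0 (fully open) to 255 (shut), set as the call begins (left out, the last holds). The fingers move at their own pace and stop on an object; the grip force is fixed at half the most. Time passes only in rows, so rows that repeat a pose let the fingers close. It gives the time, the measured TCP pose, the force and the opening at its end, in the units of the state.
- robot.observe(): the state, without advancing time (a new reading comes with each control period).
- vision.capture(name): name is "scene" or "top" or "wrist"; returns a dict with "color" (480x640x3 uint8, red, green, blue), "intrinsics" (3x3 intrinsics, pixels), "R" (3x3) and "t" (3): a world point X has camera coordinates R X + t. Camera axes: x right, y down, z forward; pixel columns grow to the right and rows downward; lengths in m; the calibration is good to about 2 mm. A picture is of the moment at which its call begins. There is no depth.
- robot.close_job(): hands the job in, once; it reports no verdict.
The state is a dict: "time_s": time; "joint_pos": joint angles; "dq": joint speeds; "joint_efforts": joint torques, N m; "eef_pos": TCP position; "tool_rot": TCP orientation; "force": force on the tool from outside, world axes, zero at the start; "moment": the same for the moment, N m; "gripper_width": finger opening in m.
Only numpy, scipy, OpenCV 4.12 (cv2) and the standard library are available. Lean on these libraries where they do the work, as an engineer would, in place of code of your own. Each camera call takes 0.05 s, during which the arm holds its last target. There are 200 camera calls.

## Working session

There is one attempt and no reset: what is moved stays moved. The work goes in short steps, Python scripts to look and compute and a tool call to move; the robot and the scene stay as the last step left them, time stands still between calls to the robot, and variables do not carry over. Pictures are saved under pics/ and viewed, about 8 in all and at most 12, crops included, and the job is handed in when it is done.

Besides the shell and the picture viewer there is one more tool, called after "Request:" in YAML: its name, and indented under it one key for each argument. drive_tool: Moves the arm, as the interface text tells. Its arguments: {"type":"object","properties":{"steps":{"type":"array"},"hand":{"type":"number"}},"required":["steps"]}

```bash
mkdir -p pics
python3 - <<'E'
from cell import robot, vision
import cv2,pickle
d={}
for n in ("scene","top"):
    c=vision.capture(n); d[n]=c
    cv2.imwrite(f"pics/{n}0.png",c["color"][:,:,::-1])
    print(n,c["intrinsics"].tolist(),c["R"].round(4).tolist(),c["t"].round(4).tolist())
pickle.dump(d,open("c0.pkl","wb"))
s=robot.observe();print(s["time_s"],s["eef_pos"],s["tool_rot"],s["force"],s["gripper_width"],robot.hold_point_z)
E
```

```text
scene [[495.2538372778088, 0.0, 323.3318584979731], [0.0, 495.2538372778088, 253.18138702088478], [0.0, 0.0, 1.0]] [[0.4635, 0.8859, 0.0156], [0.6854, -0.3473, -0.64], [-0.5616, 0.3074, -0.7682]] [-0.2518, -0.3766, 1.2707]
top [[570.7374450030919, 0.0, 326.99511671468963], [0.0, 570.7374450030919, 245.21024181582612], [0.0, 0.0, 1.0]] [[0.051, -0.9987, 0.002], [-0.9782, -0.0504, -0.2013], [0.2011, 0.0084, -0.9795]] [-0.0519, 0.6241, 1.1848]
0.1 [0.21968712 0.5584068  0.40360976] [[-7.36465723e-04  3.66090289e-01  9.30579044e-01]
 [-1.66670078e-03  9.30577555e-01 -3.66091022e-01]
 [-9.99998340e-01 -1.82061031e-03 -7.51754999e-05]] [ 0.34528065 -1.19864505 -0.85968959] 0.08565478316644555 0.1547
```

View pics/scene0.png

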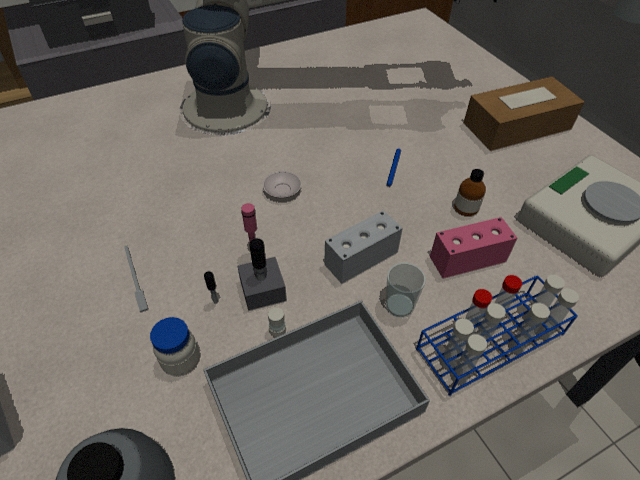

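View pics/top0.png

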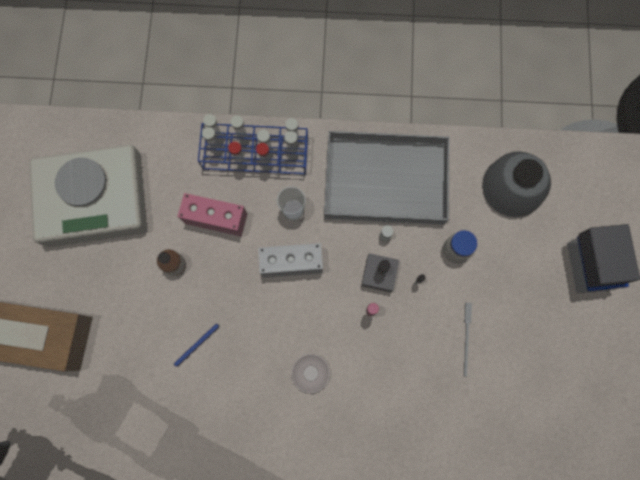

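Scene and top views. Rod candidates: black handle in the grey stand at scene (258,255) / top (383,268); a smaller black one at scene (211,288) / top (421,279); a pink one at scene (249,225) / top (372,310). I choose the one in the stand. Block candidates: grey at scene (362,245) / top (290,259); pink at scene (473,245). I choose grey. I'll check both in one close crop.

Run:
```python
import cv2,numpy as np
a=cv2.imread("pics/scene0.png")[195:320,195:415]; b=cv2.imread("pics/top0.png")[225:315,250:440]
a=cv2.resize(a,None,fx=3.6,fy=3.6,interpolation=3)[:,:792]   # scale 3.6 (195,195)
b=cv2.resize(b,None,fx=4,fy=4,interpolation=3)
cv2.imwrite("pics/a.png",a);cv2.imwrite("pics/b.png",b)
```

```text
(no output)
```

View pics/a.png

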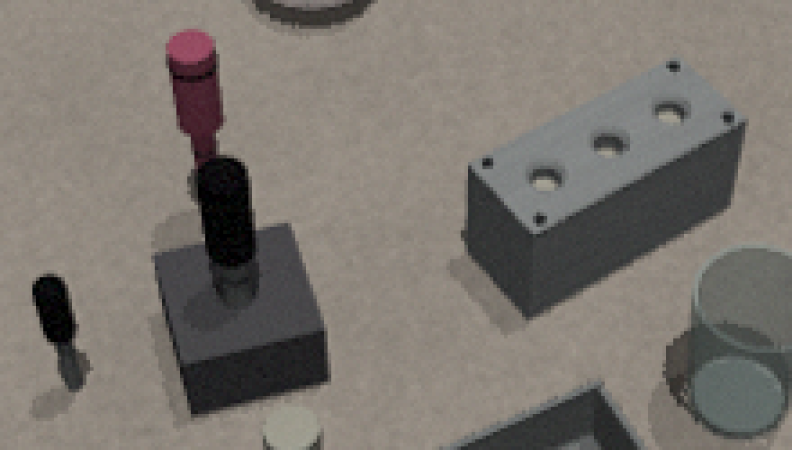

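View pics/b.png

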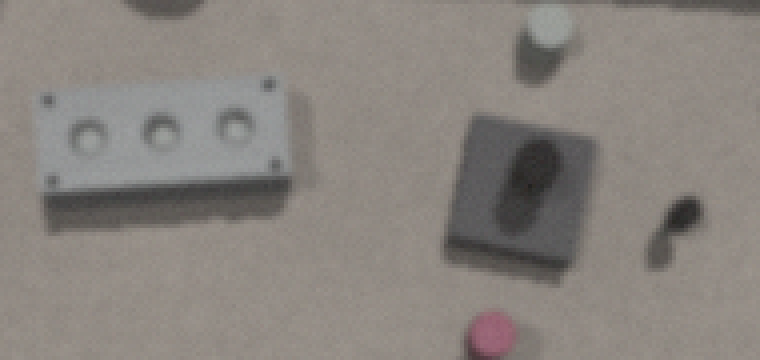

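The crops confirm the picks: the black-handled rod sits in the stand with its handle top near crop a (224,170), and the grey block has three open wells at crop a (545,180), (608,145), (671,111). Now positions.

```bash
cat > h.py <<'E'
import numpy as np
def ray(c,uv,z):
    d=c["R"].T@np.linalg.solve(c["intrinsics"],np.r_[uv,1.]); o=-c["R"].T@c["t"]
    return o+d*(z-o[2])/d[2]
def proj(c,X):
    p=c["intrinsics"]@(c["R"]@np.asarray(X)+c["t"]); return p[:2]/p[2]
E
python3 - <<'E'
import pickle,numpy as np
from h import *
d=pickle.load(open("c0.pkl","rb"))
S=lambda u,v:ray(d["scene"],(195+(u+.5)/3.6-.5,195+(v+.5)/3.6-.5),z)
T=lambda u,v:ray(d["top"],(250+(u+.5)/4-.5,225+(v+.5)/4-.5),z)
z=.07
for a,b in (((545,180),(236,126)),((608,145),(162,131)),((671,111),(88,136))): print("well",S(*a).round(4),T(*b).round(4))
print("corners",[S(*p).round(4)[:2] for p in ((470,167),(675,60),(745,120),(538,232))])
z=.045
print("stand",[S(*p).round(4)[:2] for p in ((290,225),(155,257),(190,360),(326,327))],[T(*p).round(4)[:2] for p in ((475,115),(597,140),(570,265),(445,242))])
z=.132; print("rod",S(223,172),T(537,157))
z=0.085; print("others jar,beaker", ray(d["top"],(463,244),z),ray(d["top"],(290,202),z)); z=.055; print("vial",T(548,27)); print("pink",ray(d["top"],(373,309),.12), "small",ray(d["top"],(421,278),.08),"flask",ray(d["top"],(165,258),.1))
E
```

```text
well [0.6001 0.0148 0.07  ] [0.5985 0.0186 0.07  ]
well [0.5941 0.0546 0.07  ] [0.5937 0.0585 0.07  ]
well [0.5885 0.0955 0.07  ] [0.5889 0.0983 0.07  ]
corners [array([ 0.5757, -0.0144]), array([0.5582, 0.1169]), array([0.611 , 0.1261]), array([ 0.6275, -0.0045])]
stand [array([ 0.5499, -0.1026]), array([ 0.5385, -0.1703]), array([ 0.604 , -0.1783]), array([ 0.6156, -0.113 ])] [array([ 0.6161, -0.1121]), array([ 0.6055, -0.18  ]), array([ 0.5354, -0.167 ]), array([ 0.5445, -0.0983])]
rod [ 0.57562911 -0.14136432  0.132     ] [ 0.57887296 -0.13895363  0.132     ]
others jar,beaker [ 0.63925566 -0.31202725  0.085     ] [0.71356432 0.06551542 0.085     ]
vial [ 0.66574117 -0.15002529  0.055     ]
pink [ 0.48654204 -0.12081708  0.12      ] small [ 0.56158087 -0.22390555  0.08      ] flask [0.57337294 0.31996779 0.1       ]
```

Request:
drive_tool:
  steps:
    - [[35.7,-69.9,-4],[0,0,0]]
    - [[35.7,-69.9,-4],[0,0,0]]
    - [[35.7,-69.9,-4],[0,0,0]]
    - [[35.7,-69.9,-4],[0,0,0]]
    - [[35.7,-69.9,-4],[0,0,0]]
    - [[35.7,-69.9,-4],[0,0,0]]
    - [[35.7,-69.9,-4],[0,0,0]]
    - [[35.7,-69.9,-4],[0,0,0]]
    - [[35.7,-69.9,-4],[0,0,0]]
    - [[35.7,-69.9,-4],[0,0,0]]
  hand: 0

```text
time_s: 0.93
eef_pos: [0.4092, 0.1858, 0.3831]
tool_rot: [[-0.0, 0.366, 0.931], [-0.0, 0.931, -0.366], [-1.0, -0.0, -0.0]]
force: [0.3, 0.4, -0.9]
gripper_width: 0.0857
```

Request:
drive_tool:
  steps:
    - [[16.8,-32.6,-3.3],[0,0,0]]
    - [[16.8,-32.6,-3.3],[0,0,0]]
    - [[16.8,-32.6,-3.3],[0,0,0]]
    - [[16.8,-32.6,-3.3],[0,0,0]]
    - [[16.8,-32.6,-3.3],[0,0,0]]
    - [[16.8,-32.6,-3.3],[0,0,0]]
    - [[16.8,-32.6,-3.3],[0,0,0]]
    - [[16.8,-32.6,-3.3],[0,0,0]]
    - [[16.8,-32.6,-3.3],[0,0,0]]
    - [[16.8,-32.6,-3.3],[0,0,0]]

```text
time_s: 1.77
eef_pos: [0.5782, -0.1436, 0.347]
tool_rot: [[-0.004, 0.371, 0.929], [-0.001, 0.929, -0.371], [-1.0, -0.003, -0.003]]
force: [0.6, 0.6, -0.4]
gripper_width: 0.0854
```

Run:
```python
from cell import robot, vision
import cv2,pickle
from h import *
c=vision.capture("wrist"); pickle.dump(c,open("w1.pkl","wb"))
s=robot.observe();print(s["time_s"],s["eef_pos"],s["force"])
cv2.imwrite("pics/w1.png",c["color"][:,:,::-1])
print("cam",-c["R"].T@c["t"])
print([proj(c,(.577,-.1402,z)).round(1).tolist() for z in (.132,.077,.045)])
```

```text
1.8167 [ 0.57754351 -0.14124663  0.34771367] [-0.80837049 -0.17918523 -0.06347547]
cam [ 0.50263301 -0.1142329   0.3165361 ]
[[322.4, 268.8], [321.2, 240.0], [320.7, 228.1]]
```

View pics/w1.png

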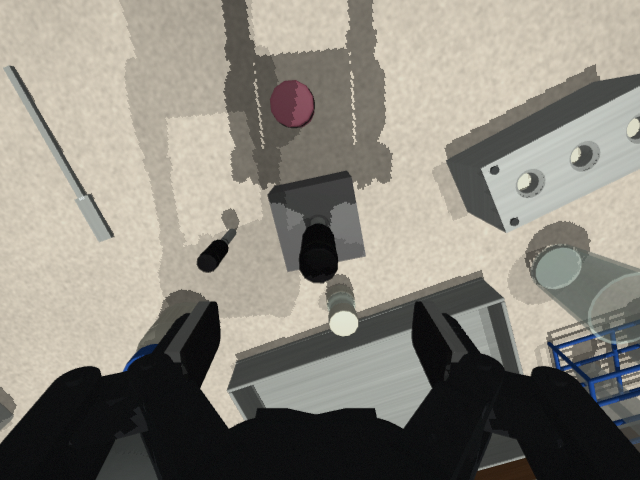

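The wrist view shows the rod straight ahead, with the handle top at about (319,264), roughly 2 mm from my estimate. The wells are at about (530,184) and (585,157).

Run:
```python
import pickle
from h import *
c=pickle.load(open("w1.pkl","rb"))
print(ray(c,(319,264),.132),[ray(c,p,.07).round(4) for p in((530,184),(585,157),(638,128))])
print([ray(c,p,.045).round(4) for p in((269,194),(351,172),(366,256),(288,271))])
```

```text
[ 0.57339817 -0.14096849  0.132     ] [array([0.5957, 0.0171, 0.07  ]), array([0.5909, 0.0573, 0.07  ]), array([0.5845, 0.0943, 0.07  ])]
[array([ 0.5343, -0.1688,  0.045 ]), array([ 0.5425, -0.1005,  0.045 ]), array([ 0.6149, -0.113 ,  0.045 ]), array([ 0.6028, -0.1814,  0.045 ])]
```

Request:
drive_tool:
  steps:
    - [[-0.15,0,-3],[0,0,0]]
    - [[-0.15,0,-5],[0,0,0]]
    - [[-0.15,0,-7],[0,0,0]]
    - [[-0.15,0,-8],[0,0,0]]
    - [[-0.15,0,-8.8],[0,0,0]]
    - [[-0.15,0,-8.8],[0,0,0]]
    - [[-0.15,0,-8.8],[0,0,0]]

```text
time_s: 2.4
eef_pos: [0.5755, -0.1379, 0.2632]
tool_rot: [[0.001, 0.366, 0.931], [-0.0, 0.931, -0.366], [-1.0, 0.0, 0.001]]
force: [0.0, -0.9, 0.1]
gripper_width: 0.0854
```

Request:
drive_tool:
  steps:
    - [[0,0,0],[0,0,0]]
    - [[0,0,0],[0,0,0]]
    - [[0,0,0],[0,0,0]]
    - [[0,0,0],[0,0,0]]
    - [[0,0,0],[0,0,0]]
    - [[0,0,0],[0,0,0]]
    - [[0,0,0],[0,0,0]]
    - [[0,0,0],[0,0,0]]
    - [[0,0,0],[0,0,0]]
    - [[0,0,0],[0,0,0]]
  hand: 255

```text
time_s: 3.23
eef_pos: [0.5754, -0.1387, 0.263]
tool_rot: [[0.0, 0.367, 0.93], [-0.001, 0.93, -0.367], [-1.0, -0.001, 0.001]]
force: [-2.0, -3.8, 4.2]
gripper_width: 0.0227
```

Request:
drive_tool:
  steps:
    - [[0,0,0.5],[0,0,0]]
    - [[0,0,1.5],[0,0,0]]
    - [[0,0,3],[0,0,0]]
    - [[0,0,5],[0,0,0]]
    - [[0,0,7],[0,0,0]]
    - [[0,0,8.5],[0,0,0]]
    - [[0,0,8.5],[0,0,0]]

```text
time_s: 3.82
eef_pos: [0.5759, -0.1376, 0.3512]
tool_rot: [[0.006, 0.365, 0.931], [0.0, 0.931, -0.365], [-1.0, 0.002, 0.005]]
force: [0.6, -1.2, -0.3]
gripper_width: 0.0225
```

Request:
drive_tool:
  steps:
    - [[2.2,15.5,0],[0,0,0]]
    - [[2.2,15.5,0],[0,0,0]]
    - [[2.2,15.5,0],[0,0,0]]
    - [[2.2,15.5,0],[0,0,0]]
    - [[2.2,15.5,-1],[0,0,0]]
    - [[2.2,15.5,-1],[0,0,0]]
    - [[2.2,15.5,-1],[0,0,0]]
    - [[2.2,15.5,-1],[0,0,0]]

```text
time_s: 4.48
eef_pos: [0.5973, 0.0159, 0.3366]
tool_rot: [[-0.002, 0.367, 0.93], [0.0, 0.93, -0.367], [-1.0, -0.001, -0.002]]
force: [0.1, -0.5, -1.6]
gripper_width: 0.0225
```

Run:
```python
from cell import robot, vision
import cv2,pickle,numpy as np
from h import *
d={n:vision.capture(n) for n in("scene","top","wrist")}; pickle.dump(d,open("c2.pkl","wb"))
s=robot.observe();print(s["time_s"],s["eef_pos"],s["force"],s["moment"])
a=cv2.resize(d["scene"]["color"][180:280,310:410],None,fx=4,fy=4,interpolation=3) 
b=cv2.resize(d["wrist"]["color"][120:420,180:480],(400,400))
b2=d["wrist"]["color"][170:320,240:440]; b2=cv2.resize(b2,(800,600)) 
cv2.imwrite("pics/m2.png",np.hstack([a,b])[:,:,::-1]);
```

```text
4.6333 [0.59743297 0.01559908 0.33773004] [ 0.00864788  0.27362124 -1.17839752] [0.00784325 0.01219211 0.00488119]
```

View pics/m2.png

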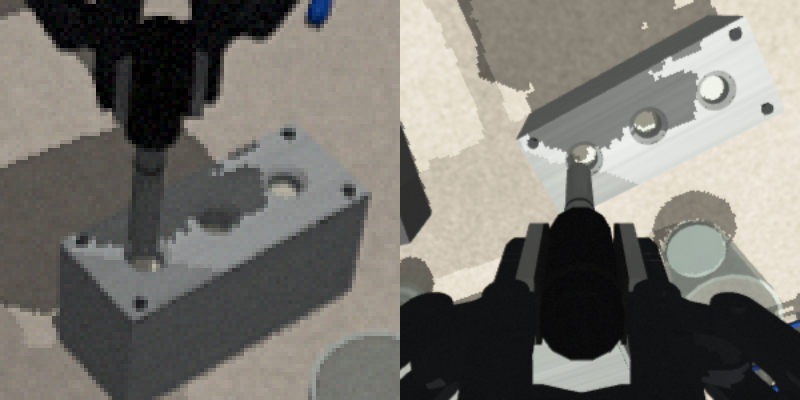

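The left crop (scene, x4 from (310,180)) shows the rod hanging upright over well0. The other wells are at crop (217,218) and (287,183), and the foot is near (144,262). The right crop (wrist, x4/3 from (180,120)) shows the foot at about (580,157), with wells at (584,157), (650,125) and (716,90). I'll check the foot-to-well offset numerically.

Run:
```python
import pickle,cv2
from h import *
d=pickle.load(open("c2.pkl","rb"))
sc=d["scene"]; w=d["wrist"]
f=lambda c,X,o,k:((proj(c,X)-o+.5)*k-.5).round(1)
for n,c,o,k in(("S",sc,np.array([310,180]),4),("W",w,np.array([180,120]),4/3)):
    print(n,"foot ctr",f(c,(.5976,.0157,.0815),o,k),"foot at mid well0 pred",f(c,(.598,.0168,.07),o,k))
    print("  wells",[f(c,(.598-.0053*i,.0168+.0397*i,.07),o,k) for i in (0,1,2)], "x+10mm",f(c,(.608,.0168,.07),o,k),"y+10",f(c,(.598,.0268,.07),o,k))
    print("  shaft top",f(c,(.5976,.0157,.1515),o,k))
a=cv2.resize(sc["color"][215:260,325:390],None,fx=8,fy=8,interpolation=3)   # scene x8
b=cv2.resize(w["color"][190:290,270:400],None,fx=4,fy=4,interpolation=3)
H=400;p=lambda m:cv2.copyMakeBorder(m,0,H-m.shape[0],0,0,0)
g=np.hstack([p(a)[:, :420],b[:, :380]]); cv2.imwrite("pics/m3.png",np.clip(g[:,:,::-1]*1.5,0,255).astype('uint8'))
```

```text
S foot ctr [146.  238.6] foot at mid well0 pred [147.3 255.4]
  wells [array([147.3, 255.4]), array([217.6, 217.8]), array([285.6, 181.4])] x+10mm [158.3 270.6] y+10 [166.7 247.8]
  shaft top [154.6 127.2]
W foot ctr [182.8 171.2] foot at mid well0 pred [184.8 164.2]
  wells [array([184.8, 164.2]), array([248.9, 130.4]), array([316.2,  94.9])] x+10mm [191.3 179.8] y+10 [201.5 158. ]
  shaft top [183.4 232.5]
```

View pics/m3.png

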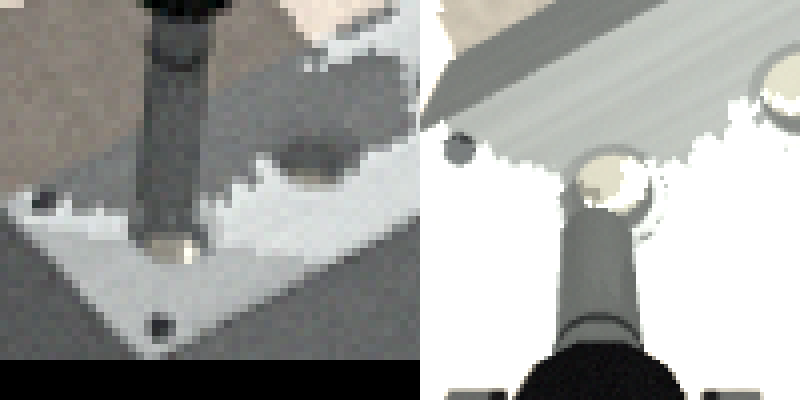

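Both views suggest the rod sits about 4 mm off along the pad faces, i.e. roughly +3.5 mm in x and -2.5 mm in y from the well. I'll correct that and lower gently.

Request:
drive_tool:
  steps:
    - [[-0.3,0.25,0],[0,0,0]]
    - [[-0.3,0.25,-0.3],[0,0,0]]
    - [[-0.3,0.25,-0.6],[0,0,0]]
    - [[-0.3,0.25,-0.9],[0,0,0]]
    - [[-0.3,0.25,-1.1],[0,0,0]]
    - [[-0.3,0.25,-1.2],[0,0,0]]
    - [[-0.3,0.25,-1.3],[0,0,0]]
    - [[-0.3,0.25,-1.4],[0,0,0]]

```text
time_s: 5.3
eef_pos: [0.5945, 0.0193, 0.3234]
tool_rot: [[0.0, 0.366, 0.931], [-0.0, 0.931, -0.366], [-1.0, 0.0, 0.0]]
force: [0.1, -0.0, -1.3]
gripper_width: 0.0227
```

Request:
drive_tool:
  steps:
    - [[0,0,-0.1],[0,0,0]]
    - [[0,0,-0.2],[0,0,0]]
    - [[0,0,-0.3],[0,0,0]]
    - [[0,0,-0.4],[0,0,0]]
    - [[0,0,-0.5],[0,0,0]]

```text
time_s: 5.72
eef_pos: [0.5944, 0.0193, 0.3185]
tool_rot: [[0.0, 0.366, 0.931], [-0.0, 0.931, -0.366], [-1.0, 0.0, 0.0]]
force: [0.1, -0.3, -0.6]
gripper_width: 0.0231
```

Request:
drive_tool:
  steps:
    - [[0,0,-0.1],[0,0,0]]
    - [[0,0,-0.2],[0,0,0]]
    - [[0,0,-0.3],[0,0,0]]
    - [[0,0,-0.4],[0,0,0]]
    - [[0,0,-0.5],[0,0,0]]
    - [[0,0,-0.6],[0,0,0]]

```text
time_s: 6.22
eef_pos: [0.5944, 0.0192, 0.3136]
tool_rot: [[0.002, 0.366, 0.931], [-0.0, 0.931, -0.366], [-1.0, 0.0, 0.002]]
force: [-1.1, -1.4, 3.6]
gripper_width: 0.0227
```

Request:
drive_tool:
  steps:
    - [[0,0,-0.1],[0,0,0]]
    - [[0,0,-0.2],[0,0,0]]
    - [[0,0,-0.3],[0,0,0]]
    - [[0,0,-0.4],[0,0,0]]
    - [[0,0,-0.5],[0,0,0]]

```text
time_s: 6.63
eef_pos: [0.5945, 0.0193, 0.3075]
tool_rot: [[0.0, 0.366, 0.931], [-0.0, 0.931, -0.366], [-1.0, 0.0, 0.0]]
force: [-0.4, -0.4, 4.3]
gripper_width: 0.0229
```

Request:
drive_tool:
  steps:
    - [[0,0,-0.1],[0,0,0]]
    - [[0,0,-0.2],[0,0,0]]
    - [[0,0,-0.3],[0,0,0]]
    - [[0,0,-0.4],[0,0,0]]
    - [[0,0,-0.5],[0,0,0]]
    - [[0,0,-0.6],[0,0,0]]
    - [[0,0,-0.7],[0,0,0]]
    - [[0,0,-0.8],[0,0,0]]

```text
time_s: 7.3
eef_pos: [0.5945, 0.0193, 0.2994]
tool_rot: [[0.0, 0.366, 0.931], [0.0, 0.931, -0.366], [-1.0, 0.0, 0.0]]
force: [0.5, -0.7, 4.5]
gripper_width: 0.0221
```

Request:
drive_tool:
  steps:
    - [[0,0,-0.05],[0,0,0]]
    - [[0,0,-0.1],[0,0,0]]
    - [[0,0,-0.15],[0,0,0]]

```text
time_s: 7.55
eef_pos: [0.5944, 0.0193, 0.2979]
tool_rot: [[0.0, 0.366, 0.931], [0.0, 0.931, -0.366], [-1.0, 0.0, 0.0]]
force: [0.3, -0.4, 4.0]
gripper_width: 0.0228
```

Request:
drive_tool:
  steps:
    - [[0,0,-0.05],[0,0,0]]
    - [[0,0,-0.1],[0,0,0]]
    - [[0,0,-0.15],[0,0,0]]

```text
time_s: 7.8
eef_pos: [0.5944, 0.0193, 0.2964]
tool_rot: [[0.0, 0.366, 0.931], [0.0, 0.931, -0.366], [-1.0, 0.0, 0.0]]
force: [0.0, 0.3, 4.5]
gripper_width: 0.0229
```

Request:
drive_tool:
  steps:
    - [[0,0,-0.03],[0,0,0]]
    - [[0,0,-0.06],[0,0,0]]

```text
time_s: 7.97
eef_pos: [0.5945, 0.0193, 0.2961]
tool_rot: [[0.0, 0.366, 0.931], [-0.0, 0.931, -0.366], [-1.0, 0.0, 0.0]]
force: [-0.3, 0.4, 5.5]
gripper_width: 0.0227
```

Request:
drive_tool:
  steps:
    - [[0,0,-0.03],[0,0,0]]
    - [[0,0,-0.06],[0,0,0]]

```text
time_s: 8.13
eef_pos: [0.5945, 0.0193, 0.296]
tool_rot: [[0.001, 0.366, 0.931], [-0.0, 0.931, -0.366], [-1.0, 0.0, 0.001]]
force: [0.2, -0.4, 8.5]
gripper_width: 0.0228
```

Request:
drive_tool:
  steps:
    - [[0,0,-0.03],[0,0,0]]
    - [[0,0,-0.06],[0,0,0]]

```text
time_s: 8.3
eef_pos: [0.5945, 0.0192, 0.296]
tool_rot: [[0.001, 0.366, 0.931], [-0.0, 0.931, -0.366], [-1.0, 0.0, 0.001]]
force: [-0.7, -0.4, 9.6]
gripper_width: 0.0224
```

Request:
drive_tool:
  steps:
    - [[0,0,-0.03],[0,0,0]]
    - [[0,0,-0.06],[0,0,0]]

```text
time_s: 8.47
eef_pos: [0.5945, 0.0192, 0.2959]
tool_rot: [[0.002, 0.366, 0.931], [-0.0, 0.931, -0.366], [-1.0, 0.0, 0.002]]
force: [-2.2, -0.6, 12.7]
gripper_width: 0.0229
```

Well0 stops hard at a depth of about 30 mm, so it is blocked (22 mm high). The force rises softly, about 4 N per mm commanded. Next is well1.

Request:
drive_tool:
  steps:
    - [[0,0,0.5],[0,0,0]]
    - [[0,0,1.5],[0,0,0]]
    - [[0,0,3],[0,0,0]]
    - [[0,0,5],[0,0,0]]
    - [[-0.1,0.8,5.2],[0,0,0]]
    - [[-0.53,3.97,5.2],[0,0,0]]
    - [[-0.53,3.97,5.2],[0,0,0]]
    - [[-0.53,3.97,4],[0,0,0]]
    - [[-0.53,3.97,3],[0,0,0]]
    - [[-0.53,3.97,3],[0,0,0]]

```text
time_s: 9.3
eef_pos: [0.5891, 0.0589, 0.3195]
tool_rot: [[-0.004, 0.366, 0.931], [0.0, 0.931, -0.366], [-1.0, -0.001, -0.004]]
force: [5.2, 1.0, -5.2]
gripper_width: 0.0227
```

Request:
drive_tool:
  steps:
    - [[0,0,-0.1],[0,0,0]]
    - [[0,0,-0.2],[0,0,0]]
    - [[0,0,-0.3],[0,0,0]]
    - [[0,0,-0.4],[0,0,0]]

```text
time_s: 9.63
eef_pos: [0.5891, 0.0586, 0.3206]
tool_rot: [[0.0, 0.367, 0.93], [-0.0, 0.93, -0.367], [-1.0, -0.0, 0.0]]
force: [1.3, -0.3, -0.0]
gripper_width: 0.0227
```

Request:
drive_tool:
  steps:
    - [[0,0,-0.1],[0,0,0]]
    - [[0,0,-0.2],[0,0,0]]
    - [[0,0,-0.3],[0,0,0]]
    - [[0,0,-0.4],[0,0,0]]
    - [[0,0,-0.5],[0,0,0]]
    - [[0,0,-0.6],[0,0,0]]

```text
time_s: 10.13
eef_pos: [0.5891, 0.059, 0.314]
tool_rot: [[0.0, 0.366, 0.931], [-0.0, 0.931, -0.366], [-1.0, -0.0, 0.0]]
force: [1.3, 0.0, -0.6]
gripper_width: 0.0228
```

Request:
drive_tool:
  steps:
    - [[0,0,-0.1],[0,0,0]]
    - [[0,0,-0.2],[0,0,0]]
    - [[0,0,-0.3],[0,0,0]]
    - [[0,0,-0.4],[0,0,0]]
    - [[0,0,-0.5],[0,0,0]]
    - [[0,0,-0.6],[0,0,0]]

```text
time_s: 10.63
eef_pos: [0.5892, 0.059, 0.3088]
tool_rot: [[0.001, 0.366, 0.931], [-0.0, 0.931, -0.366], [-1.0, 0.0, 0.001]]
force: [-0.6, -0.8, 4.3]
gripper_width: 0.0228
```

Request:
drive_tool:
  steps:
    - [[0,0,-0.1],[0,0,0]]
    - [[0,0,-0.2],[0,0,0]]
    - [[0,0,-0.3],[0,0,0]]
    - [[0,0,-0.4],[0,0,0]]
    - [[0,0,-0.5],[0,0,0]]
    - [[0,0,-0.6],[0,0,0]]
    - [[0,0,-0.7],[0,0,0]]
    - [[0,0,-0.8],[0,0,0]]

```text
time_s: 11.3
eef_pos: [0.5892, 0.0589, 0.3007]
tool_rot: [[0.001, 0.366, 0.931], [-0.0, 0.931, -0.366], [-1.0, 0.0, 0.001]]
force: [0.8, -0.0, 4.9]
gripper_width: 0.0228
```

Request:
drive_tool:
  steps:
    - [[0,0,-0.06],[0,0,0]]
    - [[0,0,-0.12],[0,0,0]]
    - [[0,0,-0.18],[0,0,0]]
    - [[0,0,-0.24],[0,0,0]]
    - [[0,0,-0.3],[0,0,0]]

```text
time_s: 11.72
eef_pos: [0.5892, 0.059, 0.2974]
tool_rot: [[0.001, 0.366, 0.931], [-0.0, 0.931, -0.366], [-1.0, 0.0, 0.001]]
force: [1.3, 0.0, 5.7]
gripper_width: 0.0226
```

Request:
drive_tool:
  steps:
    - [[0,0,-0.06],[0,0,0]]
    - [[0,0,-0.12],[0,0,0]]
    - [[0,0,-0.18],[0,0,0]]
    - [[0,0,-0.24],[0,0,0]]
    - [[0,0,-0.3],[0,0,0]]

```text
time_s: 12.13
eef_pos: [0.5892, 0.059, 0.2944]
tool_rot: [[0.001, 0.366, 0.931], [-0.0, 0.931, -0.366], [-1.0, 0.0, 0.001]]
force: [1.5, -0.7, 4.1]
gripper_width: 0.0227
```

Request:
drive_tool:
  steps:
    - [[0,0,-0.1],[0,0,0]]
    - [[0,0,-0.2],[0,0,0]]
    - [[0,0,-0.3],[0,0,0]]
    - [[0,0,-0.4],[0,0,0]]
    - [[0,0,-0.5],[0,0,0]]
    - [[0,0,-0.6],[0,0,0]]
    - [[0,0,-0.7],[0,0,0]]
    - [[0,0,-0.8],[0,0,0]]

```text
time_s: 12.8
eef_pos: [0.5892, 0.059, 0.2864]
tool_rot: [[0.001, 0.366, 0.931], [-0.0, 0.931, -0.366], [-1.0, 0.0, 0.001]]
force: [-0.0, -0.8, 4.9]
gripper_width: 0.0226
```

Request:
drive_tool:
  steps:
    - [[0,0,-0.05],[0,0,0]]
    - [[0,0,-0.1],[0,0,0]]
    - [[0,0,-0.15],[0,0,0]]
    - [[0,0,-0.2],[0,0,0]]
    - [[0,0,-0.25],[0,0,0]]

```text
time_s: 13.22
eef_pos: [0.5893, 0.0589, 0.285]
tool_rot: [[0.002, 0.366, 0.931], [-0.0, 0.931, -0.366], [-1.0, 0.001, 0.002]]
force: [-0.5, -0.2, 11.3]
gripper_width: 0.0228
```

Request:
drive_tool:
  steps:
    - [[0,0,-0.03],[0,0,0]]
    - [[0,0,-0.06],[0,0,0]]

```text
time_s: 13.38
eef_pos: [0.5893, 0.0589, 0.2849]
tool_rot: [[0.002, 0.366, 0.931], [-0.0, 0.931, -0.366], [-1.0, 0.001, 0.002]]
force: [-1.7, -1.0, 11.5]
gripper_width: 0.0226
```

Well1 bottoms at about 41 mm (11 mm high), so well2 should be the clear one.

Request:
drive_tool:
  steps:
    - [[0,0,0.5],[0,0,0]]
    - [[0,0,1.5],[0,0,0]]
    - [[0,0,3],[0,0,0]]
    - [[0,0,5],[0,0,0]]
    - [[0,0,6.3],[0,0,0]]
    - [[-0.25,2,6.3],[0,0,0]]
    - [[-0.53,3.97,6.2],[0,0,0]]
    - [[-0.53,3.97,5.5],[0,0,0]]
    - [[-0.53,3.97,4.8],[0,0,0]]
    - [[-0.53,3.97,4.3],[0,0,0]]

```text
time_s: 14.22
eef_pos: [0.5836, 0.0984, 0.3244]
tool_rot: [[-0.002, 0.366, 0.931], [-0.001, 0.931, -0.366], [-1.0, -0.002, -0.002]]
force: [0.3, -0.9, -0.4]
gripper_width: 0.0225
```

Request:
drive_tool:
  steps:
    - [[0,0,-0.2],[0,0,0]]
    - [[0,0,-0.4],[0,0,0]]
    - [[0,0,-0.6],[0,0,0]]
    - [[0,0,-0.7],[0,0,0]]
    - [[0,0,-0.8],[0,0,0]]
    - [[0,0,-0.9],[0,0,0]]
    - [[0,0,-1.0],[0,0,0]]

```text
time_s: 14.8
eef_pos: [0.5839, 0.0984, 0.3168]
tool_rot: [[0.001, 0.366, 0.93], [-0.0, 0.93, -0.366], [-1.0, 0.0, 0.001]]
force: [0.6, -0.2, 4.4]
gripper_width: 0.0227
```

Request:
drive_tool:
  steps:
    - [[0,0,-0.1],[0,0,0]]
    - [[0,0,-0.2],[0,0,0]]
    - [[0,0,-0.3],[0,0,0]]
    - [[0,0,-0.4],[0,0,0]]

```text
time_s: 15.13
eef_pos: [0.5839, 0.0985, 0.3135]
tool_rot: [[0.002, 0.366, 0.93], [-0.0, 0.931, -0.366], [-1.0, 0.0, 0.002]]
force: [-0.0, -1.2, 4.6]
gripper_width: 0.0226
```

Request:
drive_tool:
  steps:
    - [[0,0,-0.1],[0,0,0]]
    - [[0,0,-0.2],[0,0,0]]
    - [[0,0,-0.3],[0,0,0]]
    - [[0,0,-0.4],[0,0,0]]
    - [[0,0,-0.5],[0,0,0]]
    - [[0,0,-0.6],[0,0,0]]
    - [[0,0,-0.7],[0,0,0]]
    - [[0,0,-0.8],[0,0,0]]

```text
time_s: 15.8
eef_pos: [0.5839, 0.0985, 0.3055]
tool_rot: [[0.002, 0.366, 0.93], [-0.0, 0.931, -0.366], [-1.0, 0.0, 0.002]]
force: [-0.0, 0.3, 5.0]
gripper_width: 0.0229
```

Request:
drive_tool:
  steps:
    - [[0,0,-0.1],[0,0,0]]
    - [[0,0,-0.2],[0,0,0]]
    - [[0,0,-0.3],[0,0,0]]
    - [[0,0,-0.4],[0,0,0]]
    - [[0,0,-0.5],[0,0,0]]
    - [[0,0,-0.6],[0,0,0]]
    - [[0,0,-0.7],[0,0,0]]
    - [[0,0,-0.8],[0,0,0]]

```text
time_s: 16.47
eef_pos: [0.5839, 0.0985, 0.2975]
tool_rot: [[0.002, 0.366, 0.931], [-0.0, 0.931, -0.366], [-1.0, 0.0, 0.002]]
force: [0.0, -0.6, 5.4]
gripper_width: 0.0227
```

Request:
drive_tool:
  steps:
    - [[0,0,-0.07],[0,0,0]]
    - [[0,0,-0.14],[0,0,0]]
    - [[0,0,-0.21],[0,0,0]]
    - [[0,0,-0.28],[0,0,0]]

```text
time_s: 16.8
eef_pos: [0.5839, 0.0985, 0.2947]
tool_rot: [[0.002, 0.366, 0.931], [-0.0, 0.931, -0.366], [-1.0, 0.0, 0.002]]
force: [-1.2, -0.4, 3.7]
gripper_width: 0.0229
```

Request:
drive_tool:
  steps:
    - [[0,0,-0.1],[0,0,0]]
    - [[0,0,-0.2],[0,0,0]]
    - [[0,0,-0.3],[0,0,0]]
    - [[0,0,-0.4],[0,0,0]]
    - [[0,0,-0.5],[0,0,0]]
    - [[0,0,-0.6],[0,0,0]]
    - [[0,0,-0.7],[0,0,0]]
    - [[0,0,-0.8],[0,0,0]]

```text
time_s: 17.47
eef_pos: [0.5839, 0.0985, 0.2867]
tool_rot: [[0.002, 0.366, 0.931], [-0.0, 0.931, -0.366], [-1.0, 0.0, 0.002]]
force: [-0.5, -0.5, 5.4]
gripper_width: 0.0224
```

Request:
drive_tool:
  steps:
    - [[0,0,-0.06],[0,0,0]]
    - [[0,0,-0.12],[0,0,0]]
    - [[0,0,-0.18],[0,0,0]]
    - [[0,0,-0.24],[0,0,0]]
    - [[0,0,-0.3],[0,0,0]]

```text
time_s: 17.88
eef_pos: [0.5839, 0.0985, 0.2837]
tool_rot: [[0.002, 0.366, 0.931], [-0.0, 0.931, -0.366], [-1.0, 0.0, 0.002]]
force: [-0.1, 0.0, 6.4]
gripper_width: 0.0229
```

Request:
drive_tool:
  steps:
    - [[0,0,-0.1],[0,0,0]]
    - [[0,0,-0.2],[0,0,0]]
    - [[0,0,-0.3],[0,0,0]]
    - [[0,0,-0.4],[0,0,0]]
    - [[0,0,-0.5],[0,0,0]]
    - [[0,0,-0.6],[0,0,0]]
    - [[0,0,-0.7],[0,0,0]]

```text
time_s: 18.47
eef_pos: [0.5839, 0.0985, 0.2767]
tool_rot: [[0.002, 0.366, 0.931], [-0.0, 0.931, -0.366], [-1.0, 0.0, 0.002]]
force: [-1.1, -0.8, 5.1]
gripper_width: 0.0227
```

Request:
drive_tool:
  steps:
    - [[0,0,-0.05],[0,0,0]]
    - [[0,0,-0.1],[0,0,0]]
    - [[0,0,-0.15],[0,0,0]]
    - [[0,0,-0.2],[0,0,0]]
    - [[0,0,-0.25],[0,0,0]]

```text
time_s: 18.88
eef_pos: [0.5839, 0.0985, 0.2742]
tool_rot: [[0.002, 0.366, 0.931], [-0.0, 0.931, -0.366], [-1.0, 0.0, 0.002]]
force: [0.3, -0.3, 5.4]
gripper_width: 0.0228
```

Request:
drive_tool:
  steps:
    - [[0,0,-0.05],[0,0,0]]
    - [[0,0,-0.1],[0,0,0]]
    - [[0,0,-0.15],[0,0,0]]

```text
time_s: 19.13
eef_pos: [0.584, 0.0985, 0.2739]
tool_rot: [[0.003, 0.366, 0.931], [-0.0, 0.931, -0.366], [-1.0, 0.001, 0.003]]
force: [-1.3, -1.6, 11.4]
gripper_width: 0.0226
```

Request:
drive_tool:
  steps:
    - [[0,0,-0.03],[0,0,0]]
    - [[0,0,-0.06],[0,0,0]]

```text
time_s: 19.3
eef_pos: [0.584, 0.0985, 0.2739]
tool_rot: [[0.004, 0.366, 0.931], [-0.0, 0.931, -0.366], [-1.0, 0.001, 0.004]]
force: [-2.7, -1.2, 12.8]
gripper_width: 0.023
```

Well2 bottoms at 52 mm with 12.8 N. I'll ease off the preload, release and retreat.

Request:
drive_tool:
  steps:
    - [[0,0,0.1],[0,0,0]]
    - [[0,0,0.15],[0,0,0]]
    - [[0,0,0.15],[0,0,0]]

```text
time_s: 19.55
eef_pos: [0.5839, 0.0985, 0.274]
tool_rot: [[0.002, 0.366, 0.931], [-0.0, 0.931, -0.366], [-1.0, 0.001, 0.002]]
force: [-0.2, -0.6, 6.0]
gripper_width: 0.0225
```

Request:
drive_tool:
  steps:
    - [[0,0,0],[0,0,0]]
    - [[0,0,0],[0,0,0]]
    - [[0,0,0],[0,0,0]]
    - [[0,0,0],[0,0,0]]
    - [[0,0,0],[0,0,0]]
    - [[0,0,0],[0,0,0]]
    - [[0,0,0],[0,0,0]]
    - [[0,0,0],[0,0,0]]
    - [[0,0,0],[0,0,0]]
    - [[0,0,0],[0,0,0]]
  hand: 0

```text
time_s: 20.38
eef_pos: [0.5838, 0.0987, 0.2721]
tool_rot: [[0.0, 0.366, 0.931], [-0.0, 0.931, -0.366], [-1.0, -0.0, 0.0]]
force: [-1.2, 1.0, -0.5]
gripper_width: 0.0854
```

Request:
drive_tool:
  steps:
    - [[0,0,0.5],[0,0,0]]
    - [[0,0,1.5],[0,0,0]]
    - [[0,0,3],[0,0,0]]
    - [[0,0,5],[0,0,0]]
    - [[0,0,8],[0,0,0]]
    - [[0,0,11],[0,0,0]]
    - [[-4,0,12],[0,0,0]]
    - [[-8,0,12],[0,0,0]]
    - [[-12,0,12],[0,0,0]]
    - [[-12,0,12],[0,0,0]]

```text
time_s: 21.22
eef_pos: [0.4585, 0.0987, 0.3935]
tool_rot: [[-0.0, 0.365, 0.931], [0.0, 0.931, -0.365], [-1.0, 0.0, -0.001]]
force: [0.7, -0.2, -0.1]
gripper_width: 0.0853
```

Run:
```python
from cell import robot, vision
import cv2
c=vision.capture("scene"); w=vision.capture("wrist")
s=robot.observe();print(s["time_s"],s["eef_pos"],s["force"],s["gripper_width"])
a=cv2.resize(c["color"][150:300,200:400],None,fx=2.6,fy=2.6,interpolation=3)
b=cv2.resize(c["color"][190:280,320:420],None,fx=2.6,fy=2.6)
z=cv2.resize(c["color"][190:265,350:410],(480,600),interpolation=3)
cv2.imwrite("pics/f1.png",z[:,:,::-1]); cv2.imwrite("pics/f2.png",c["color"][:,:,::-1])
```

```text
21.3167 [0.46249668 0.09869817 0.39389417] [0.181322   0.611445   0.89966531] 0.08557592010006314
```

View pics/f2.png

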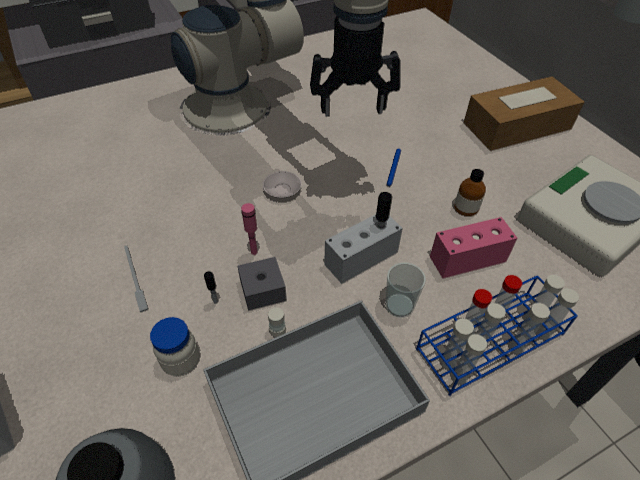

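View pics/f1.png

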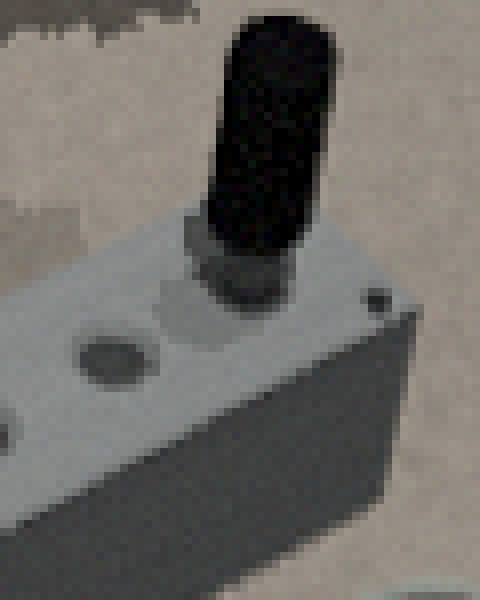

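The rod stands in the far well (scene (384,208)) with the ring line at the mouth. The stand is empty, and the beaker, bottle, jar and vial are at their starting pixels. I'm handing in.

```bash
python3 -c "
from cell import robot
print(robot.close_job())"
```

```text
the job is handed in; nothing more can be done
None
```

The rod is standing in well2, the one well clear to its full depth, and its disc is pressed home. I handed the job in with the arm clear and the clock at about 21 s of the 69 s allowed.

| Well | Depth where the disc stopped | Force read at the bottom | Result |
|---|---|---|---|
| well0 | about 30 mm | 12.7 N | blocked, 22 mm short |
| well1 | about 41 mm | 11.5 N | blocked, 11 mm short |
| well2 | about 52 mm | 12.8 N | clear |

**Last checks:** The final picture shows the rod upright in well2 with its ring line down at the mouth. The beaker, bottle, jar and vial stand where they started. No wrist reading exceeded 13 N; they were taken only at the end of each move.

**Disagreements:**
- The rod sat about 4 mm off-centre along the gripper pads. I corrected this before the first insertion.
- On arriving at well1 the arm briefly read about 5 N sideways and downward, from a quick descent. The reading was close to zero on the next, slower move.
- The ring line being level with the block was judged from a coarse picture. The 52 mm depth comes from the arm's own position readings.

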